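# Refit the grinding wheel on the flour mill's keyed shaft

### The arm

A 6-joint arm with a two-finger parallel gripper is mounted at the origin on a cart in front of the work surface, level with it; the furniture and walls round the work are solid. World frame = base frame: x ahead of the robot, y to its left, z up, the work surface at z = 0. Lengths are in m, angles in rad, forces in N, time in s.
With the tool pointing down it reaches from about 0.425 to 0.95 m from the base axis. Payload 3.5 kg.
Tool frame: the origin (TCP) lies midway between the tips of the shut fingers; the grasp point (between the pads) lies 19 mm behind it; z points along the fingers, y is the line along which they close (so a half turn about z gives the same grasp; the last joint's range is limited). The gripper opens to 85 mm and grips with 20 to 120 N. Pads are 22 mm wide; open, the fingers measure 114 mm over their backs; the gripper's body (76 mm by 85 mm) begins 54 mm behind the grasp point. The pads swing forward as they close: fully open they stand 13 mm farther back than shut.
Start: joints at [-1.476, 0.286, 1.577, -0, 1.279, -0.15], TCP at [0.164, -0.655, 0.2] pointing down, gripper open.
Joint ranges: [-2.77, 2.77], [-0.9, 2.22], [0.21, 2.48], [-1.53, 4.67], [0.24, 2.81], [-2.84, 2.84]. Speed limits (rad/s): [2.79, 2.79, 3.14, 3.14, 3.14, 3.14].

### API

Orientations are given as a unit quaternion [x, y, z, w].
In Python, from plant import * gives the robot as it stands.
- The arm moves only by the tool move_arm, never from a script. Its argument "moves" is a list of rows, each a list of 3 entries, a list of its own where there are three numbers: the opening, from 0 (shut) to 1 (fully open), then the shift along the tool's x, y, z in m, then the turn, a rotation vector about the tool's x, y, z in rad. A call has exactly 10 rows; each row shifts and turns the commanded pose from where the row before left it, along the tool's axes as they then stand; what a row does not reach is not made up. A row lasts 1/12 s, in which the tool goes at most 41.7 mm and 7.16 degrees, less where a joint would pass 70% of its speed; a pose out of reach is approached as far as the arm can. A call is refused whole if a number of a shift passes 0.0417 or a number of a turn 0.125, either way. A call with a gripper value outside its range is refused whole. The fingers move at their own pace and stop on an object; "grip_force" is the grip in N (left out, the last holds). Time passes only in rows, so rows that do not move let the fingers close, or fill a call up. It gives the time, the measured TCP pose, the force, the opening and the grip force at its end, in the units of the state.
- get_state(): the state, without advancing time (a new reading comes with each control period).
- read_camera(name): name is "scene" or "top"; returns the picture (420x560x3 uint8, red, green, blue); there is no depth.
- camera_params(name): a dict with "fx", "fy", "cx", "cy" (pixels), "k1" (the pictures are not rectified: a ray, as slopes to the right and down, at radius r is drawn at 1 + k1 r^2 times it, then the intrinsics apply), "rvec" (rotation vector, rad) and "tvec" (3), from world to camera coordinates, as OpenCV has them. Camera axes: x right, y down, z forward; pixel columns grow to the right and rows downward; lengths in m; the calibration is good to about 2 mm. A picture is of the moment at which its call begins. camera_params takes no time and is no camera call.
- sign_off(): hands the job in; it is judged then, once.
The state is a dict: "time": time; "qpos": joint angles; "dq": joint speeds; "joint_efforts": joint torques, N m; "eef_pos": TCP position; "tcp_rot": TCP orientation; "contact_force": force on the tool from outside, world axes, zero at the start; "wrist_torque": the same for the moment, N m; "opening": opening from 0.0 (shut) to 1.0 (fully open); "finger_force": force on a finger pad.
Only numpy, scipy, OpenCV 4.12 (cv2) and the standard library are available. Lean on these libraries where they do the work, as an engineer would, in place of code of your own. Each camera call takes 0.05 s, during which the arm holds its last target. There are 200 camera calls.

### The job

Put the washed grinding wheel back on the flour mill: set its hub over the upright drive shaft, turn it gently under light pressure until the keyway in the hub drops over the key on the shaft, then press it fully home on the seat's rubber pads, level, and let go. Do not force it: never press it with more than 30 newtons. Leave the red-brown spice jar, the wooden salt pot, the mug and the tin where they stand.

Things in the scene. Friction and masses are not known exactly. Their poses are not given: they have to be found in the camera images.
- wheel: Grinding wheel, upright on the worktop to the robot's right. Origin: centre of its underside; z up its axis. Light metal flange 72 mm across, 8 mm thick; grey hub 44 mm across, up to z = 42 mm. Bore from below 18 mm wide, 36 mm deep, with one keyway along it on the -x side, 7.4 mm wide, reaching 16 mm from the axis; a red dot and stripe mark that side. Mass 0.15 to 0.31 kg.
- wheel_bar (a point): Middle of the black finger bar on top of the wheel, where to grip: 56 mm above the wheel's origin on its axis. The bar is 36 mm long (along the wheel's x), 14 mm thick (y), and stands from z = 42 to 70 mm.
- mill: Opened flour mill: round white housing, 130 mm across, fixed, to the robot's left. Origin: centre of its underside; switch on the front (-x). Flat metal deck 53 mm up, with four round black rubber pads on it, 29 mm from the axis, 2 mm high and springy (about 10 N/mm); collar round it 90 mm clear inside, up to 64 mm. The upright steel drive shaft turns only stiffly (0.5 N m).
- mill_seat (a point): Seat level (top of the pads) on the shaft's axis, 55 mm above the mill's origin, axes as the mill's; the wheel is home with its origin here. One brass key at the shaft's foot, 5.5 mm wide, reaches 14 mm from the axis and 14 mm above the seat. Its direction is not measured: anywhere within 0.85 rad of the mill's -x. Off by over about 0.08 rad, the wheel stands on the key, 14 mm up.
- shaft_tip (a point): Top of the drive shaft, on its axis, 34 mm above seat level. The shaft is 15 mm in diameter; its top 6 mm taper to 6 mm. The wheel's bore thus slides over the shaft for 20 mm before it meets the key.
- seal (a joint): Black rubber seat ring round the key, outer diameter 42 mm: 0 = standing 5 mm above seat level (as at the start), 0.005 m = pushed down to seat level. The keyed wheel comes to rest on it and must be pressed down the last 5 mm against about 7 N of friction; the ring stays where it is pushed.
- red_jar: Small spice jar with red-brown contents and a black cap, 41 mm across, 85 mm tall, beside the mill; origin at the centre of its underside. Bystander.
- salt_pot: Small turned wooden pot, 62 mm across, 50 mm tall, beside the mill; origin at the centre of its underside. Bystander.
- mug: Green and white mug, 78 mm across, 116 mm with its handle, 101 mm tall, near the wheel; origin under its middle. Bystander.
- tin: Round food tin, green with a gold lid, 75 mm across, 58 mm tall, near the wheel; origin at the centre of its underside. Bystander.
There are look-alikes about, which are no part of the job. Leave any blue or orange look-alike of the wheel alone.

How it is judged:
On the way:
1. the wheel's hub is threaded on the shaft (horizontal distance between wheel and mill_seat below 0.006 m and z of wheel in the frame of mill_seat below 0.03 m), for 0.05 s.
At the end, for the whole second after the job is handed in: The wheel sits keyed on the shaft, its underside within 2 mm of seat level (the top of the mill's rubber pads), within 4 mm of the shaft's axis, level within 0.06 rad, released and at rest (horizontal distance between wheel and mill_seat below 0.004 m and z of wheel in the frame of mill_seat below 0.002 m and angle between wheel's own z axis and vertical below 0.06 rad and linear speed of wheel below 0.02 m/s); the robot touches nothing.
It fails at once if the wheel is pressed on the mill with more than 30 N (contact force between wheel and mill above 30 N).
It fails at once if the spice jar is moved by more than 30 mm (distance of red_jar from where it was at the start of the episode above 0.03 m).
It fails at once if the salt pot is moved by more than 30 mm (distance of salt_pot from where it was at the start of the episode above 0.03 m).
It fails at once if the mug is moved by more than 30 mm (distance of mug from where it was at the start of the episode above 0.03 m).
It fails at once if the tin is moved by more than 30 mm (distance of tin from where it was at the start of the episode above 0.03 m).
It also fails if it takes over 58 s, if anything falls off the work surface, if the arm or the gripper's body presses on something with over 40 N, if the wrist force passes 120 N, or if a joint passes its speed limit or range.

## Working session

There is one attempt and no reset: what is moved stays moved. The work goes in short steps, Python scripts to look and compute and a tool call to move; the robot and the scene stay as the last step left them, time stands still between calls to the robot, and variables do not carry over. Pictures are saved under pics/ and viewed, at most 10 in all, crops included, and the job is handed in when it is done.

Besides the shell and the picture viewer there is one more tool, called by a JSON object that holds its "op" and its "data", one argument or row to a line. move_arm: Moves the arm, as the interface text tells. Its arguments: {"type":"object","properties":{"moves":{"type":"array"},"grip_force":{"type":"number"}},"required":["moves"]}

```bash
ls; mkdir -p pics
python3 - <<'E'
from plant import *
import cv2
for n in("scene","top"):
    cv2.imwrite(f"pics/{n}0.png",cv2.resize(read_camera(n),(800,600),interpolation=cv2.INTER_CUBIC)[:,:,::-1]); print(camera_params(n))
print(get_state())
E
```

```text
pics
{'fx': 407.0856283267383, 'fy': 407.0856283267383, 'cx': 279.68517743214915, 'cy': 210.57041044847188, 'k1': -0.027072531019212875, 'rvec': array([ 2.27823295, -1.47658141,  0.36472865]), 'tvec': array([-0.23422238,  0.39594823,  1.51973404])}
{'fx': 450.3707955916299, 'fy': 450.3707955916299, 'cx': 280.165048626946, 'cy': 207.57390314537884, 'k1': -0.06141103836726596, 'rvec': array([ 2.1288118 , -2.06460003,  0.24878772]), 'tvec': array([-0.04538308,  0.4683493 ,  1.52747225])}
{'time': 0.1, 'qpos': array([-1.47603865e+00,  2.87109431e-01,  1.57804250e+00,  2.39388768e-06,
        1.27860158e+00, -1.49980012e-01]), 'dq': array([ 0.00014567, -0.00127071, -0.00253434,  0.00168294, -0.00213326,
        0.0006499 ]), 'joint_efforts': array([ 6.21394029e-04, -4.07296801e+01, -2.93698847e+01, -1.71781307e-04,
        3.42942993e-03,  9.60622685e-06]), 'eef_pos': array([ 0.16353255, -0.6542057 ,  0.19915756]), 'tcp_rot': array([ 9.92521734e-01,  1.22063261e-01,  3.09734681e-05, -1.07998372e-03]), 'contact_force': array([ 0.27336686, -0.2907769 ,  0.21282269]), 'wrist_torque': array([-0.02785233, -0.03523608, -0.00624372]), 'finger_force': 0.0, 'opening': 0.9956612311008858}
```

View pics/scene0.png

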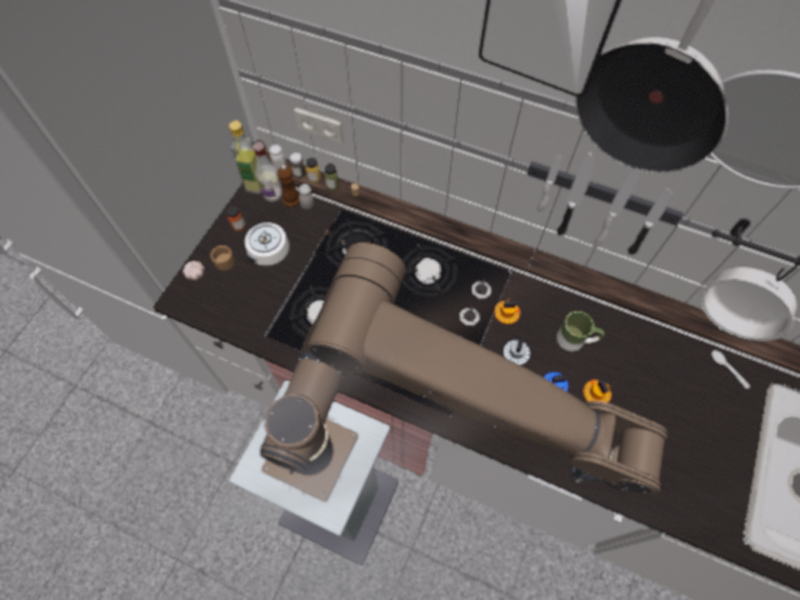

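View pics/top0.png

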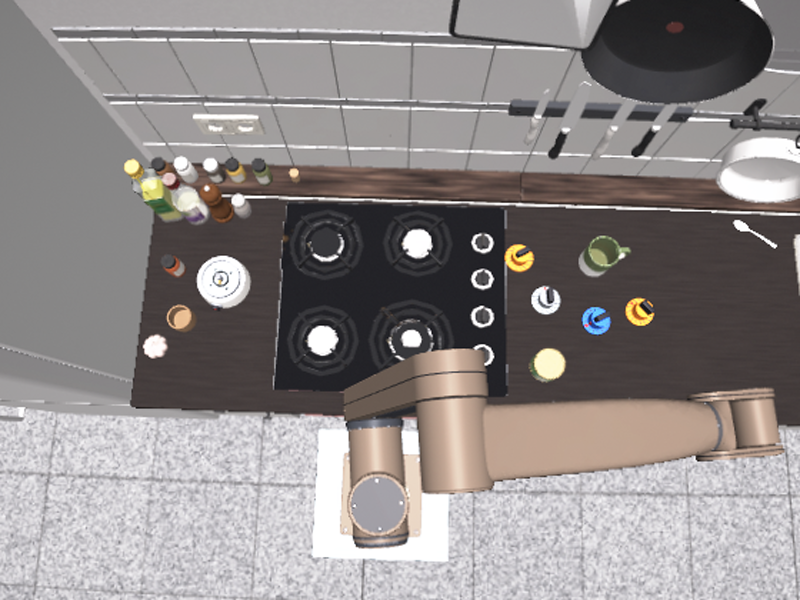

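The white/grey wheel is at top (546,300) and scene (516,352). The look-alikes are orange at top (520,257) and (640,312), and blue at (596,320). The tin is at (548,365), the mug at (602,253), the mill at (222,282), the jar at (172,265) and the salt pot at (180,318). The grey one fits the description, so I'll crop in to confirm.

```bash
cat > h.py <<'E'
from plant import *
import numpy as np, cv2
from scipy.spatial.transform import Rotation as R
def cam(n):
    p=camera_params(n); K=np.array([[p['fx'],0,p['cx']],[0,p['fy'],p['cy']],[0,0,1]]); return K,np.array([p['k1'],0,0,0,0.]),p['rvec'],p['tvec']
def pix(n,P): K,d,r,t=cam(n); return cv2.projectPoints(np.array(P,float).reshape(-1,1,3),r,t,K,d)[0].reshape(-1,2)
def ray(n,uv):
    K,d,r,t=cam(n); M=cv2.Rodrigues(r)[0]; s=cv2.undistortPoints(np.array([[uv]],float),K,d)[0,0]
    return -M.T@t, M.T@np.array([s[0],s[1],1])
def atz(n,uv,z): c,v=ray(n,uv); return c+v*(z-c[2])/v[2]
def avg(n,k=3): return np.mean([read_camera(n).astype(float) for _ in range(k)],0).astype(np.uint8)
def crop(im,u,v,s,k): # s: size px, k: zoom
    return cv2.resize(im[v:v+s,u:u+s],None,fx=k,fy=k,interpolation=cv2.INTER_CUBIC)[:,:,::-1]
def yaw(): return R.from_quat(get_state()['tcp_rot']).as_euler('xyz')
E
python3 - <<'E'
from h import *
t=avg("top");s=avg("scene")
a=np.hstack([crop(t,360,190,40,10),crop(s,340,225,40,10)])
cv2.imwrite("pics/w1.png",a)
t2=np.hstack([crop(t,130,172,50,8),crop(s,162,145,50,8)])
cv2.imwrite("pics/m1.png",t2)
for z in (0,.07): print(atz("top",(382,210),z),atz("scene",(361.5,246),z))
E
```

```text
[ 0.48529652 -0.40285758  0.        ] [ 0.49125973 -0.40124445  0.        ]
[ 0.46840288 -0.38672692  0.07      ] [ 0.4583582  -0.39916907  0.07      ]
```

View pics/w1.png

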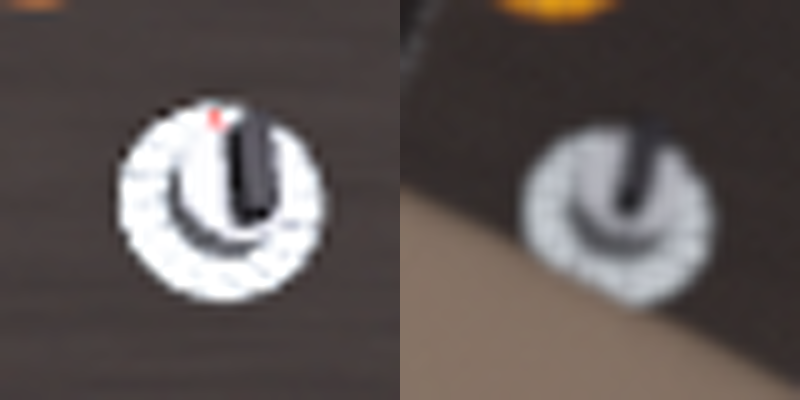

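View pics/m1.png

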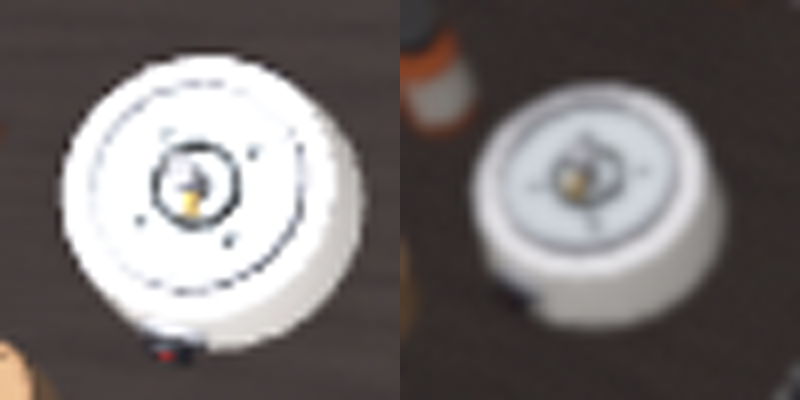

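Run:
```python
from h import *
T=lambda x,y,k,u,v:((x+.5)/k-.5+u,(y+.5)/k-.5+v)
w=lambda x,y:T(x,y,10,360,190); ws=lambda x,y:T(x-400,y,10,340,225)
m=lambda x,y:T(x,y,8,130,172); ms=lambda x,y:T(x-400,y,8,162,145)
np.set_printoptions(precision=4,suppress=True)
print("flange",atz("top",w(222,200),.005),atz("scene",ws(618,214),.005))
print("red z8,z42",atz("top",w(215,118),.008),atz("top",w(215,118),.042))
print("bar ends z70",atz("top",w(260,115),.07),atz("top",w(250,205),.07),atz("scene",ws(648,125),.07),atz("scene",ws(629,195),.07))
print("mill ring",atz("top",m(196,186),.06),atz("scene",ms(589,174),.06))
print("collar top",atz("top",m(198,190),.064)," scene",atz("scene",ms(590,178),.062))
print("brass top face",atz("top",m(192,203),.069),atz("scene",ms(574,186),.069))
print("switch",atz("top",m(168,352),.03))
for c,n in(((.478,-.402,0),'w'),):
  pass
```

```text
flange [ 0.4857 -0.4008  0.005 ] [ 0.4889 -0.4005  0.005 ]
red z8,z42 [ 0.5157 -0.3983  0.008 ] [ 0.5068 -0.3905  0.042 ]
bar ends z70 [ 0.5011 -0.4     0.07  ] [ 0.4685 -0.3957  0.07  ] [ 0.499  -0.3971  0.07  ] [ 0.4677 -0.3999  0.07  ]
mill ring [0.501  0.4167 0.06  ] [0.5052 0.4174 0.06  ]
collar top [0.4981 0.4145 0.064 ]  scene [0.5022 0.4145 0.062 ]
brass top face [0.4909 0.4151 0.069 ] [0.4907 0.4161 0.069 ]
switch [0.4319 0.4308 0.03  ]
```

The left crop shows the grey wheel centred at (222,200), with its red mark at (215,118), facing away from the robot. The mill crop shows the seal ring at (196,186) and the brass key at (192,203), facing the robot. That puts the wheel at about (0.486, -0.400), with the bar along world x and the keyway toward +x. The mill axis is at about (0.501, 0.416), with the key toward about -x. The wheel therefore needs about a half turn: grasp at psi=0, place at psi=π.

{"op": "move_arm", "data": {
  "moves": [
    [1,[0,0,0],[0,0,0.1225]],
    [1,[0,0,0],[0,0,0.1225]],
    [1,[0.032,-0.0255,0],[0,0,0]],
    [1,[0.032,-0.0255,0],[0,0,0]],
    [1,[0.032,-0.0255,0],[0,0,0]],
    [1,[0.032,-0.0255,0],[0,0,0]],
    [1,[0.032,-0.0255,0],[0,0,0]],
    [1,[0.032,-0.0255,0],[0,0,0]],
    [1,[0.032,-0.0255,0],[0,0,0]],
    [1,[0.032,-0.0255,0],[0,0,0]]
  ],
  "grip_force": 60
}}

```text
time: 1.23
eef_pos: [0.421, -0.4495, 0.2007]
tcp_rot: [1.0, -0.0, 0.0, 0.0]
contact_force: [0.6, -0.7, -0.3]
opening: 1.0
finger_force: 0.0
```

{"op": "move_arm", "data": {
  "moves": [
    [0.6,[0.032,-0.025,0],[0,0,0]],
    [0.6,[0.032,-0.025,0],[0,0,0]],
    [0.6,[0,0,0.03],[0,0,0]],
    [0.6,[0,0,0.03],[0,0,0]],
    [0.6,[0,0,0.02],[0,0,0]],
    [0.6,[0,0,0],[0,0,0]],
    [0.6,[0,0,0],[0,0,0]],
    [0.6,[0,0,0],[0,0,0]],
    [0.6,[0,0,0],[0,0,0]],
    [0.6,[0,0,0],[0,0,0]]
  ]
}}

```text
time: 2.07
eef_pos: [0.4845, -0.4022, 0.1229]
tcp_rot: [1.0, -0.0, 0.001, 0.002]
contact_force: [-0.8, -0.9, -0.2]
opening: 0.604
finger_force: 0.0
```

Run:
```python
from h import *
t=avg("top");s=avg("scene")
print(get_state()['eef_pos'],get_state()['opening'],pix("top",[.485,-.3995,.07]),pix("scene",[.485,-.3995,.07]))
cv2.imwrite("pics/g1.png",np.hstack([crop(t,350,175,60,6.66),crop(s,330,210,60,6.66)]))
```

```text
[ 0.48371296 -0.40109119  0.12083743] 0.5997344962966463 [[385.51818116 205.49621831]] [[363.78177435 240.26482609]]
```

View pics/g1.png

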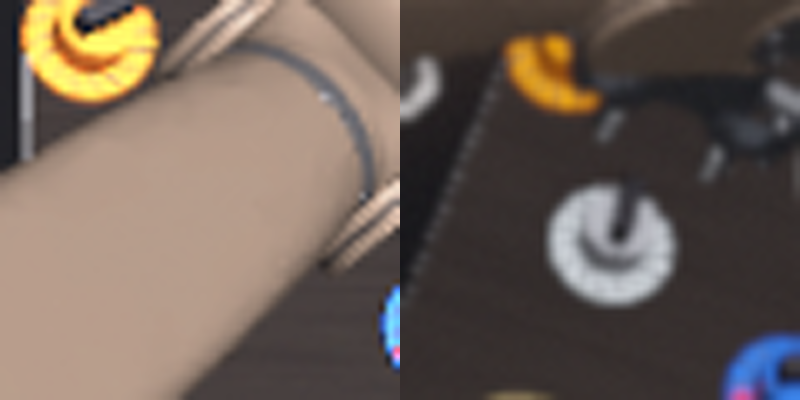

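The right crop shows the whole wheel at (612,245), with its bar below the two fingertips at (610,125) and (712,165). The geometry matches, so I'll descend and grip.

{"op": "move_arm", "data": {
  "moves": [
    [0.6,[0.002,0,0.025],[0,0,0]],
    [0.6,[0,0,0.025],[0,0,0]],
    [0.6,[0,0,0.015],[0,0,0]],
    [0.6,[0,0,0.008],[0,0,0]],
    [0.6,[0,0,0.003],[0,0,0]],
    [0.6,[0,0,0],[0,0,0]],
    [0,[0,0,0],[0,0,0]],
    [0,[0,0,0],[0,0,0]],
    [0,[0,0,0],[0,0,0]],
    [0,[0,0,0],[0,0,0]]
  ],
  "grip_force": 60
}}

```text
time: 3.2
eef_pos: [0.4862, -0.4015, 0.0456]
tcp_rot: [1.0, -0.0, 0.001, 0.001]
contact_force: [-0.3, 0.9, -0.7]
opening: 0.034
finger_force: 0.0
```

{"op": "move_arm", "data": {
  "moves": [
    [0,[0,0,0],[0,0,0]],
    [0,[0,0,0],[0,0,0]],
    [0,[0,0,0],[0,0,0]],
    [0,[0,0,0],[0,0,0]],
    [0,[0,0,-0.005],[0,0,0]],
    [0,[0,0,-0.015],[0,0,0]],
    [0,[0,0,-0.02],[0,0,0]],
    [0,[0,0,0],[0,0,0]],
    [0,[0,0,0],[0,0,0]],
    [0,[0,0,0],[0,0,0]]
  ]
}}

```text
time: 4.03
eef_pos: [0.4854, -0.4007, 0.0839]
tcp_rot: [1.0, -0.0, -0.0, -0.0]
contact_force: [0.4, -0.1, 0.3]
opening: 0.001
finger_force: 0.0
```

Run:
```python
from h import *
s=get_state();print(s)
s=avg("scene",2)
cv2.imwrite("pics/g2.png",crop(s,330,200,60,10))
```

```text
{'time': 4.0333, 'qpos': array([-8.51022986e-01,  3.04266300e-01,  1.77945144e+00, -3.79066761e-05,
        1.05847405e+00,  7.19972818e-01]), 'dq': array([-0.00073056,  0.01498527,  0.01823664,  0.00029858,  0.0038507 ,
        0.00061756]), 'joint_efforts': array([-7.69125094e-03, -3.93702185e+01, -2.72332299e+01,  1.88216127e-04,
       -2.41321541e-02,  7.36799592e-06]), 'eef_pos': array([ 0.48541576, -0.40065904,  0.08386271]), 'tcp_rot': array([ 9.99999951e-01, -9.04428767e-05, -2.09923988e-04, -2.14355867e-04]), 'contact_force': array([ 0.37678431, -0.06489227,  0.25837881]), 'wrist_torque': array([0.02771027, 0.00237242, 0.00761416]), 'finger_force': 0.0, 'opening': 0.000827320061088318}
```

View pics/g2.png

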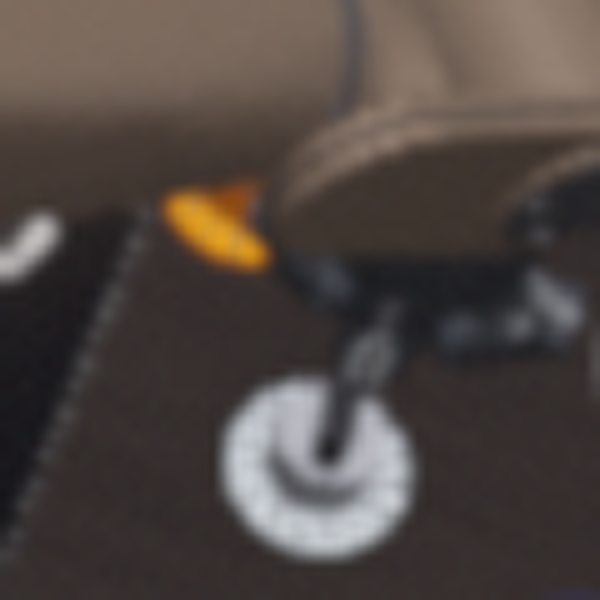

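The crop shows the shut fingers at about (365,370) above the wheel, whose flange at (318,467) hasn't moved. The grasp caught nothing, so I'll check the geometry.

Run:
```python
from h import *
np.set_printoptions(precision=4,suppress=True)
print("pre tips expected",pix("scene",[[.4837,-.376,.126],[.4837,-.426,.126]]),"seen (361.1,228.3),(376.4,234.3)")
c=lambda p:(pix("scene",p)-[330,200]+.5)*10
print("g2 crop: tcp",c([.4854,-.4007,.0839]),"bar mid top",c([.486,-.4,.07]),"bar ends top",c([[.504,-.4,.07],[.468,-.4,.07]]),"flange",c([.486,-.4,.005]),"hubtop",c([.486,-.4,.042]))
print("y width px", c([[.486,-.364,.005],[.486,-.436,.005]]))
```

```text
pre tips expected [[360.5175 232.3415]
 [373.0833 237.2682]] seen (361.1,228.3),(376.4,234.3)
g2 crop: tcp [[352.713  393.6421]] bar mid top [[344.8524 405.9792]] bar ends top [[359.5268 367.489 ]
 [330.0315 444.8394]] flange [[315.1122 470.0544]] hubtop [[331.7826 434.1422]]
y width px [[231.1238 436.5901]
 [399.7263 503.767 ]]
```

{"op": "move_arm", "data": {
  "moves": [
    [0.5,[0,0,0],[0,0,0]],
    [0.5,[0,0,0],[0,0,0]],
    [0.5,[0,0,0],[0,0,0]],
    [0.5,[0,0,0],[0,0,0]],
    [0.5,[0,0,0.015],[0,0,0]],
    [0.5,[0,0,0.015],[0,0,0]],
    [0.5,[0,0,0.01],[0,0,0]],
    [0.5,[0,0,0.002],[0,0,0]],
    [0.5,[0,0,0.002],[0,0,0]],
    [0.5,[0,0,0],[0,0,0]]
  ]
}}

```text
time: 4.97
eef_pos: [0.4857, -0.401, 0.0404]
tcp_rot: [1.0, -0.0, -0.0, -0.0]
contact_force: [0.4, -0.2, 0.4]
opening: 0.5
finger_force: 0.0
```

{"op": "move_arm", "data": {
  "moves": [
    [0,[0,0,0],[0,0,0]],
    [0,[0,0,0],[0,0,0]],
    [0,[0,0,0],[0,0,0]],
    [0,[0,0,0],[0,0,0]],
    [0,[0,0,0],[0,0,0]],
    [0,[0,0,0],[0,0,0]],
    [0,[0,0,0],[0,0,0]],
    [0,[0,0,0],[0,0,0]],
    [0,[0,0,0],[0,0,0]],
    [0,[0,0,0],[0,0,0]]
  ]
}}

```text
time: 5.8
eef_pos: [0.4856, -0.4009, 0.0404]
tcp_rot: [1.0, -0.0, -0.0, -0.0]
contact_force: [-0.4, -0.4, -1.3]
opening: -0.0
finger_force: 0.0
```

Run:
```python
from h import *
s=get_state();print(s['eef_pos'],s['contact_force'],s['opening'],s['finger_force'])
s=avg("scene",2)
cv2.imwrite("pics/g3.png",crop(s,330,200,60,10))
```

```text
[ 0.48564134 -0.40092981  0.04038734] [-0.39909942 -0.39830715 -1.31913802] -0.000187004540007467 0.0
```

View pics/g3.png

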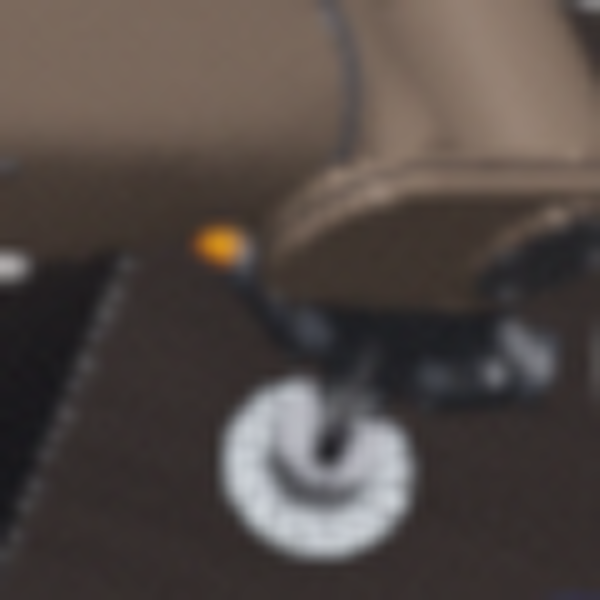

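The shut fingertips appear to end at about (340,415), level with the bar's top, so they closed above it. The tips seem to reach less far than stated. I'll open to clear the hub, go lower and feel.

{"op": "move_arm", "data": {
  "moves": [
    [0.75,[0,0,-0.01],[0,0,0]],
    [0.75,[0,0,-0.01],[0,0,0]],
    [0.75,[0,0,0],[0,0,0]],
    [0.75,[0,0,0],[0,0,0]],
    [0.75,[0,0,0],[0,0,0]],
    [0.75,[0,0,0.01],[0,0,0]],
    [0.75,[0,0,0.01],[0,0,0]],
    [0.75,[0,0,0.006],[0,0,0]],
    [0.75,[0,0,0.006],[0,0,0]],
    [0.75,[0,0,0],[0,0,0]]
  ],
  "grip_force": 25
}}

```text
time: 6.73
eef_pos: [0.4844, -0.3996, 0.0256]
tcp_rot: [1.0, -0.0, -0.002, -0.002]
contact_force: [-0.1, -0.1, -0.3]
opening: 0.75
finger_force: 0.0
```

{"op": "move_arm", "data": {
  "moves": [
    [0.4,[0,0,0],[0,0,0]],
    [0.4,[0,0,0],[0,0,0]],
    [0.4,[0,0,0],[0,0,0]],
    [0.4,[0,0,0],[0,0,0]],
    [0.4,[0,0,0],[0,0,0]],
    [0,[0,0,0],[0,0,0]],
    [0,[0,0,0],[0,0,0]],
    [0,[0,0,0],[0,0,0]],
    [0,[0,0,0],[0,0,0]],
    [0,[0,0,0],[0,0,0]]
  ]
}}

```text
time: 7.57
eef_pos: [0.4858, -0.4009, 0.0287]
tcp_rot: [1.0, -0.0, 0.0, 0.0]
contact_force: [0.5, -0.1, 1.1]
opening: 0.156
finger_force: 30.0
```

The fingers now hold the bar (opening 0.156). I'll open and go about 8 mm deeper for a better hold, then lift.

{"op": "move_arm", "data": {
  "moves": [
    [0.4,[0,0,0],[0,0,0]],
    [0.4,[0,0,0],[0,0,0]],
    [0.4,[0,0,0],[0,0,0]],
    [0.4,[0,0,0.003],[0,0,0]],
    [0.4,[0,0,0.003],[0,0,0]],
    [0.4,[0,0,0.002],[0,0,0]],
    [0,[0,0,0],[0,0,0]],
    [0,[0,0,0],[0,0,0]],
    [0,[0,0,0],[0,0,0]],
    [0,[0,0,0],[0,0,0]]
  ],
  "grip_force": 60
}}

```text
time: 8.4
eef_pos: [0.4855, -0.4007, 0.0201]
tcp_rot: [1.0, -0.0, -0.0, -0.0]
contact_force: [-1.1, -0.5, -1.2]
opening: 0.145
finger_force: 60.6
```

{"op": "move_arm", "data": {
  "moves": [
    [0,[0,0,0],[0,0,0]],
    [0,[0,0,0],[0,0,0]],
    [0,[0,0,-0.005],[0,0,0]],
    [0,[0,0,-0.01],[0,0,0]],
    [0,[0,0,-0.03],[0,0,0]],
    [0,[0,0,-0.03],[0,0,0]],
    [0,[0,0,-0.03],[0,0,0]],
    [0,[0,0,-0.03],[0,0,0]],
    [0,[0,0,0],[0,0,0]],
    [0,[0,0,0],[0,0,0]]
  ]
}}

```text
time: 9.23
eef_pos: [0.487, -0.4024, 0.1595]
tcp_rot: [1.0, -0.0, 0.002, 0.003]
contact_force: [-0.3, 0.8, -3.3]
opening: 0.144
finger_force: 60.7
```

Held and lifted; the underside is at TCP z minus 0.020. Next I cross to the mill, then turn.

{"op": "move_arm", "data": {
  "moves": [
    [0,[0,-0.02,0],[0,0,0]],
    [0,[0,-0.04,0],[0,0,0]],
    [0,[0,-0.04,0],[0,0,0]],
    [0,[0,-0.04,0],[0,0,0]],
    [0,[0,-0.04,0],[0,0,0]],
    [0,[0,-0.04,0],[0,0,0]],
    [0,[0,-0.04,0],[0,0,0]],
    [0,[0,-0.04,0],[0,0,0]],
    [0,[0,-0.04,0],[0,0,0]],
    [0,[0,-0.04,0],[0,0,0]]
  ]
}}

```text
time: 10.07
eef_pos: [0.484, -0.0188, 0.1537]
tcp_rot: [1.0, -0.0, -0.001, -0.0]
contact_force: [0.9, -0.3, -1.5]
opening: 0.15
finger_force: 60.7
```

{"op": "move_arm", "data": {
  "moves": [
    [0,[0,-0.04,0],[0,0,0]],
    [0,[0,-0.04,0],[0,0,0]],
    [0,[0,-0.04,0],[0,0,0]],
    [0,[0,-0.04,0],[0,0,0]],
    [0,[0,-0.04,0],[0,0,0]],
    [0,[0,-0.04,0],[0,0,0]],
    [0,[0,-0.04,0],[0,0,0]],
    [0,[0,-0.04,0],[0,0,0]],
    [0,[0,-0.04,0],[0,0,0]],
    [0,[0,-0.02,0],[0,0,0]]
  ]
}}

```text
time: 10.9
eef_pos: [0.4839, 0.3626, 0.1533]
tcp_rot: [1.0, 0.001, -0.002, -0.0]
contact_force: [-0.3, -0.2, -1.6]
opening: 0.147
finger_force: 60.7
```

{"op": "move_arm", "data": {
  "moves": [
    [0,[0,0,0],[0,0,-0.12]],
    [0,[0,0,0],[0,0,-0.12]],
    [0,[0,0,0],[0,0,-0.12]],
    [0,[0,0,0],[0,0,-0.12]],
    [0,[0,0,0],[0,0,-0.12]],
    [0,[0,0,0],[0,0,-0.12]],
    [0,[0,0,0],[0,0,-0.12]],
    [0,[0,0,0],[0,0,-0.12]],
    [0,[0,0,0],[0,0,-0.12]],
    [0,[0,0,0],[0,0,-0.12]]
  ]
}}

```text
time: 11.73
eef_pos: [0.4845, 0.3584, 0.1531]
tcp_rot: [0.824, 0.567, -0.002, -0.0]
contact_force: [-0.2, 0.3, -2.1]
opening: 0.144
finger_force: 60.7
```

{"op": "move_arm", "data": {
  "moves": [
    [0,[0,0,0],[0,0,-0.12]],
    [0,[0,0,0],[0,0,-0.12]],
    [0,[0,0,0],[0,0,-0.12]],
    [0,[0,0,0],[0,0,-0.12]],
    [0,[0,0,0],[0,0,-0.12]],
    [0,[0,0,0],[0,0,-0.12]],
    [0,[0,0,0],[0,0,-0.12]],
    [0,[0,0,0],[0,0,-0.12]],
    [0,[0,0,0],[0,0,-0.12]],
    [0,[0,0,0],[0,0,-0.12]]
  ]
}}

```text
time: 12.57
eef_pos: [0.4845, 0.3584, 0.1531]
tcp_rot: [0.36, 0.933, -0.002, -0.001]
contact_force: [0.8, 0.3, -1.1]
opening: 0.146
finger_force: 60.7
```

{"op": "move_arm", "data": {
  "moves": [
    [0,[0,0,0],[0,0,-0.12]],
    [0,[0,0,0],[0,0,-0.12]],
    [0,[0,0,0],[0,0,-0.12]],
    [0,[0,0,0],[0,0,-0.12]],
    [0,[0,0,0],[0,0,-0.12]],
    [0,[0,0,0],[0,0,-0.12]],
    [0,[0,0,0],[0,0,0]],
    [0,[0,0,0],[0,0,0]],
    [0,[0,0,0],[0,0,0]],
    [0,[0,0,0],[0,0,0]]
  ]
}}

```text
time: 13.4
eef_pos: [0.4855, 0.3589, 0.1548]
tcp_rot: [0.012, 1.0, -0.0, -0.0]
contact_force: [0.3, 0.3, -1.6]
opening: 0.147
finger_force: 60.7
```

Run:
```python
from h import *
s=get_state();print(s['time'],s['eef_pos'],s['contact_force'],s['opening'],s['qpos'],yaw())
t=avg("top",2);s=avg("scene",2)
cv2.imwrite("pics/p1.png",np.hstack([crop(t,130,150,60,6.66),crop(s,155,120,60,6.66)]))
```

```text
13.4 [0.4855037  0.35887788 0.15476868] [ 0.27583718  0.31995359 -1.63710353] 0.14687300503511172 [ 4.68635500e-01  1.72854352e-01  1.79758379e+00 -5.84445621e-06
  1.17226904e+00 -1.07856376e+00] [-3.14106119e+00 -9.79670201e-04  3.11799760e+00]
```

View pics/p1.png

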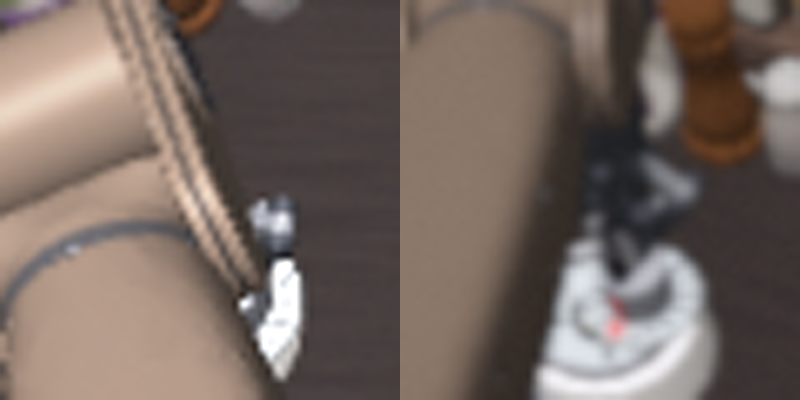

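The scene crop shows the wheel held over the mill, with its red stripe at (615,310) facing the robot as wanted. Now I'll centre it over the shaft.

{"op": "move_arm", "data": {
  "moves": [
    [0,[-0.008,0.029,0],[0,0,0]],
    [0,[-0.008,0.029,0],[0,0,0]],
    [0,[0,0,0.01],[0,0,-0.05]],
    [0,[0,0,0.01],[0,0,-0.05]],
    [0,[0,0,0.01],[0,0,0]],
    [0,[0,0,0],[0,0,0]],
    [0,[0,0,0],[0,0,0]],
    [0,[0,0,0],[0,0,0]],
    [0,[0,0,0],[0,0,0]],
    [0,[0,0,0],[0,0,0]]
  ]
}}

```text
time: 14.43
eef_pos: [0.5036, 0.4168, 0.1265]
tcp_rot: [-0.039, 0.999, 0.0, 0.001]
contact_force: [0.3, -0.4, -2.0]
opening: 0.146
finger_force: 60.7
```

Run:
```python
from h import *
s=get_state();print(s['time'],s['eef_pos'],s['contact_force'],s['opening'],yaw())
t=avg("top",3);s=avg("scene",3)
cv2.imwrite("pics/p2.png",np.hstack([crop(t,125,160,50,8),crop(s,160,135,50,8)]))
c=lambda p:(pix("scene",p)-[160,135]+.5)*8+[400,0]
e=get_state()['eef_pos']; z=e[2]-.02
a=np.linspace(0,2*np.pi,9)[:-1]
print(c(np.c_[e[0]-.0016+.036*np.cos(a),e[1]+.036*np.sin(a),0*a+z+.008]).round())
```

```text
14.4333 [0.50362181 0.41681946 0.12648535] [ 0.31906474 -0.39192174 -1.98080653] 0.14613693185629506 [ 3.14084581e+00  1.51888640e-03 -3.06403147e+00]
[[617. 152.]
 [565. 151.]
 [523. 180.]
 [516. 224.]
 [547. 255.]
 [600. 257.]
 [642. 226.]
 [649. 183.]]
```

View pics/p2.png

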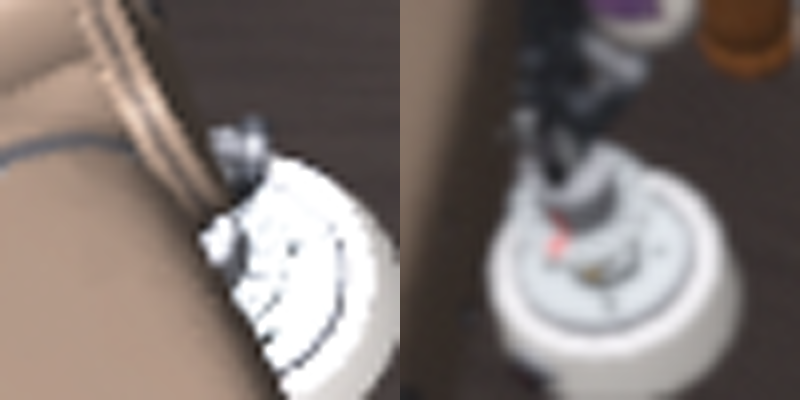

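In the right crop, the flange rim matches the predicted circle, with its bottom near (570,260). The key and seal show below it at (592,270). Descending onto the shaft.

{"op": "move_arm", "data": {
  "moves": [
    [0,[0,0,0.008],[0,0,0]],
    [0,[0,0,0.006],[0,0,0]],
    [0,[0,0,0.002],[0,0,0]],
    [0,[0,0,0.002],[0,0,0]],
    [0,[0,0,0.002],[0,0,0]],
    [0,[0,0,0.001],[0,0,0]],
    [0,[0,0,0.001],[0,0,0]],
    [0,[0,0,0],[0,0,0]],
    [0,[0,0,0],[0,0,0]],
    [0,[0,0,0],[0,0,0]]
  ]
}}

```text
time: 15.57
eef_pos: [0.5039, 0.4171, 0.1041]
tcp_rot: [-0.039, 0.999, 0.001, 0.001]
contact_force: [3.1, 0.6, 0.0]
opening: 0.15
finger_force: 60.9
```

{"op": "move_arm", "data": {
  "moves": [
    [0,[-0.001,0,0],[0,0,0]],
    [0,[-0.001,0,0],[0,0,0]],
    [0,[0,0,0.001],[0,0,0]],
    [0,[0,0,0.001],[0,0,0]],
    [0,[0,0,0.001],[0,0,0]],
    [0,[0,0,0.001],[0,0,0]],
    [0,[0,0,0],[0,0,0]],
    [0,[0,0,0],[0,0,0]],
    [0,[0,0,0],[0,0,0]],
    [0,[0,0,0],[0,0,0]]
  ]
}}

```text
time: 16.4
eef_pos: [0.5056, 0.4172, 0.0994]
tcp_rot: [-0.039, 0.999, 0.0, 0.001]
contact_force: [4.4, 3.7, -1.8]
opening: 0.144
finger_force: 60.7
```

{"op": "move_arm", "data": {
  "moves": [
    [0,[-0.001,0.001,0],[0,0,0]],
    [0,[-0.0005,0.0005,0],[0,0,0]],
    [0,[0,0,0.001],[0,0,0]],
    [0,[0,0,0.001],[0,0,0]],
    [0,[0,0,0.001],[0,0,0]],
    [0,[0,0,0.001],[0,0,0]],
    [0,[0,0,0],[0,0,0]],
    [0,[0,0,0],[0,0,0]],
    [0,[0,0,0],[0,0,0]],
    [0,[0,0,0],[0,0,0]]
  ]
}}

```text
time: 17.23
eef_pos: [0.5059, 0.4183, 0.0951]
tcp_rot: [-0.039, 0.999, -0.0, -0.001]
contact_force: [1.7, 0.2, -1.5]
opening: 0.147
finger_force: 60.7
```

{"op": "move_arm", "data": {
  "moves": [
    [0,[-0.0005,0,0.001],[0,0,0]],
    [0,[0,0,0.001],[0,0,0]],
    [0,[0,0,0.001],[0,0,0]],
    [0,[0,0,0.001],[0,0,0]],
    [0,[0,0,0.001],[0,0,0]],
    [0,[0,0,0.001],[0,0,0]],
    [0,[0,0,0.001],[0,0,0]],
    [0,[0,0,0],[0,0,0]],
    [0,[0,0,0],[0,0,0]],
    [0,[0,0,0],[0,0,0]]
  ]
}}

```text
time: 18.07
eef_pos: [0.507, 0.4186, 0.0887]
tcp_rot: [-0.039, 0.999, 0.0, 0.0]
contact_force: [-1.4, 0.0, 0.1]
opening: 0.147
finger_force: 60.9
```

{"op": "move_arm", "data": {
  "moves": [
    [0,[0,0,0.0005],[0,0,0]],
    [0,[0,0,0.0005],[0,0,0]],
    [0,[0,0,0.0005],[0,0,0]],
    [0,[0,0,0.0005],[0,0,0]],
    [0,[0,0,0],[0,0,0]],
    [0,[0,0,0],[0,0,0]],
    [0,[0,0,0],[0,0,0]],
    [0,[0,0,0],[0,0,0]],
    [0,[0,0,0],[0,0,0]],
    [0,[0,0,0],[0,0,0]]
  ]
}}

```text
time: 18.9
eef_pos: [0.5069, 0.4189, 0.0861]
tcp_rot: [-0.039, 0.999, 0.0, -0.0]
contact_force: [0.2, 3.1, -3.5]
opening: 0.152
finger_force: 60.5
```

{"op": "move_arm", "data": {
  "moves": [
    [0,[0,0.0005,0.0005],[0,0,0]],
    [0,[0,0.0005,0.0005],[0,0,0]],
    [0,[0,0,0.0005],[0,0,0]],
    [0,[0,0,0.0005],[0,0,0]],
    [0,[0,0,0.0005],[0,0,0]],
    [0,[0,0,0.0005],[0,0,0]],
    [0,[0,0,0],[0,0,0]],
    [0,[0,0,0],[0,0,0]],
    [0,[0,0,0],[0,0,0]],
    [0,[0,0,0],[0,0,0]]
  ]
}}

```text
time: 19.73
eef_pos: [0.5068, 0.4194, 0.0833]
tcp_rot: [-0.039, 0.999, -0.0, -0.0]
contact_force: [0.3, 1.6, -1.6]
opening: 0.148
finger_force: 60.6
```

{"op": "move_arm", "data": {
  "moves": [
    [0,[0,0.0003,0.0005],[0,0,0]],
    [0,[0,0,0.0005],[0,0,0]],
    [0,[0,0,0.0005],[0,0,0]],
    [0,[0,0,0.0005],[0,0,0]],
    [0,[0,0,0.0005],[0,0,0]],
    [0,[0,0,0.0005],[0,0,0]],
    [0,[0,0,0.0005],[0,0,0]],
    [0,[0,0,0.0005],[0,0,0]],
    [0,[0,0,0],[0,0,0]],
    [0,[0,0,0],[0,0,0]]
  ]
}}

```text
time: 20.57
eef_pos: [0.5071, 0.4198, 0.0798]
tcp_rot: [-0.039, 0.999, 0.0, 0.0]
contact_force: [0.0, 0.8, 0.7]
opening: 0.147
finger_force: 60.9
```

Run:
```python
from h import *
s=get_state();print(s['time'],s['eef_pos'],s['contact_force'],s['wrist_torque'],yaw())
```

```text
20.5667 [0.50713584 0.41984085 0.0798484 ] [0.02409057 0.84158469 0.71689361] [ 0.01242638 -0.02213938 -0.0491372 ] [ 3.14154417e+00  6.42836335e-04 -3.06332591e+00]
```

The underside is at about 60 mm with no resistance, so the keyway dropped straight over the key and the wheel is on the seal. Pressing on.

{"op": "move_arm", "data": {
  "moves": [
    [0,[0,0.0002,0.0005],[0,0,0]],
    [0,[0,0,0.0005],[0,0,0]],
    [0,[0,0,0.0005],[0,0,0]],
    [0,[0,0,0.0005],[0,0,0]],
    [0,[0,0,0.0005],[0,0,0]],
    [0,[0,0,0.0005],[0,0,0]],
    [0,[0,0,0],[0,0,0]],
    [0,[0,0,0],[0,0,0]],
    [0,[0,0,0],[0,0,0]],
    [0,[0,0,0],[0,0,0]]
  ]
}}

```text
time: 21.4
eef_pos: [0.5073, 0.4201, 0.0775]
tcp_rot: [-0.039, 0.999, -0.0, 0.0]
contact_force: [-0.7, -1.3, 5.2]
opening: 0.148
finger_force: 61.6
```

{"op": "move_arm", "data": {
  "moves": [
    [0,[0,0,0.0005],[0,0,0]],
    [0,[0,0,0.0005],[0,0,0]],
    [0,[0,0,0.0005],[0,0,0]],
    [0,[0,0,0.0005],[0,0,0]],
    [0,[0,0,0],[0,0,0]],
    [0,[0,0,0],[0,0,0]],
    [0,[0,0,0],[0,0,0]],
    [0,[0,0,0],[0,0,0]],
    [0,[0,0,0],[0,0,0]],
    [0,[0,0,0],[0,0,0]]
  ]
}}

```text
time: 22.23
eef_pos: [0.5072, 0.4201, 0.0753]
tcp_rot: [-0.039, 0.999, 0.0, 0.0]
contact_force: [-1.3, -1.5, 5.4]
opening: 0.145
finger_force: 61.6
```

{"op": "move_arm", "data": {
  "moves": [
    [0,[0,0,0.0005],[0,0,0]],
    [0,[0,0,0.0005],[0,0,0]],
    [0,[0,0,0.0002],[0,0,0]],
    [0,[0,0,0],[0,0,0]],
    [0,[0,0,0],[0,0,0]],
    [0,[0,0,0],[0,0,0]],
    [0,[0,0,0],[0,0,0]],
    [0,[0,0,0],[0,0,0]],
    [0,[0,0,0],[0,0,0]],
    [0,[0,0,0],[0,0,0]]
  ]
}}

```text
time: 23.07
eef_pos: [0.5073, 0.4201, 0.0746]
tcp_rot: [-0.039, 0.999, -0.0, 0.0]
contact_force: [-1.3, -2.7, 6.1]
opening: 0.148
finger_force: 61.8
```

{"op": "move_arm", "data": {
  "moves": [
    [0,[0,0,0.0003],[0,0,0]],
    [0,[0,0,0.0003],[0,0,0]],
    [0,[0,0,0.0002],[0,0,0]],
    [0,[0,0,0],[0,0,0]],
    [0,[0,0,0],[0,0,0]],
    [0,[0,0,0],[0,0,0]],
    [0,[0,0,0],[0,0,0]],
    [0,[0,0,0],[0,0,0]],
    [0,[0,0,0],[0,0,0]],
    [0,[0,0,0],[0,0,0]]
  ]
}}

```text
time: 23.9
eef_pos: [0.5073, 0.4201, 0.0743]
tcp_rot: [-0.039, 0.999, -0.0, 0.0]
contact_force: [-2.3, -3.4, 8.5]
opening: 0.151
finger_force: 62.1
```

{"op": "move_arm", "data": {
  "moves": [
    [0,[0.0003,-0.0005,0.0003],[0,0,0]],
    [0,[0,0,0.0003],[0,0,0]],
    [0,[0,0,0.0002],[0,0,0]],
    [0,[0,0,0],[0,0,0]],
    [0,[0,0,0],[0,0,0]],
    [0,[0,0,0],[0,0,0]],
    [0,[0,0,0],[0,0,0]],
    [0,[0,0,0],[0,0,0]],
    [0,[0,0,0],[0,0,0]],
    [0,[0,0,0],[0,0,0]]
  ]
}}

```text
time: 24.73
eef_pos: [0.5074, 0.4201, 0.0742]
tcp_rot: [-0.039, 0.999, 0.0, 0.001]
contact_force: [-2.3, -2.0, 9.5]
opening: 0.146
finger_force: 62.3
```

{"op": "move_arm", "data": {
  "moves": [
    [0,[0,0,0.0004],[0,0,0]],
    [0,[0,0,0.0004],[0,0,0]],
    [0,[0,0,0.0004],[0,0,0]],
    [0,[0,0,0],[0,0,0]],
    [0,[0,0,0],[0,0,0]],
    [0,[0,0,0],[0,0,0]],
    [0,[0,0,0],[0,0,0]],
    [0,[0,0,0],[0,0,0]],
    [0,[0,0,0],[0,0,0]],
    [0,[0,0,0],[0,0,0]]
  ]
}}

```text
time: 25.57
eef_pos: [0.5075, 0.4201, 0.0738]
tcp_rot: [-0.039, 0.999, 0.0, 0.001]
contact_force: [-3.5, -3.0, 11.8]
opening: 0.147
finger_force: 62.7
```

The wheel is on the pads at about 14 N. I'll release and retreat upward.

{"op": "move_arm", "data": {
  "moves": [
    [0,[0,0,-0.001],[0,0,0]],
    [0.35,[0,0,0],[0,0,0]],
    [0.35,[0,0,0],[0,0,0]],
    [0.35,[0,0,0],[0,0,0]],
    [0.35,[0,0,0],[0,0,0]],
    [0.35,[0,0,0],[0,0,0]],
    [0.35,[0,0,-0.005],[0,0,0]],
    [0.35,[0,0,-0.01],[0,0,0]],
    [0.35,[0,0,-0.03],[0,0,0]],
    [0.35,[0,0,-0.04],[0,0,0]]
  ]
}}

```text
time: 26.4
eef_pos: [0.5044, 0.4181, 0.1537]
tcp_rot: [-0.039, 0.999, -0.002, -0.004]
contact_force: [-0.2, 0.2, 0.0]
opening: 0.349
finger_force: 0.0
```

{"op": "move_arm", "data": {
  "moves": [
    [0.35,[0,0,-0.03],[0,0,0]],
    [0.35,[0,0,-0.03],[0,0,0]],
    [0.35,[0,-0.04,0],[0,0,0]],
    [0.35,[0,-0.04,0],[0,0,0]],
    [0.35,[0,-0.04,0],[0,0,0]],
    [0.35,[0,-0.04,0],[0,0,0]],
    [0.35,[0,-0.04,0],[0,0,0]],
    [0.35,[0,-0.04,0],[0,0,0]],
    [0.35,[0,0,0],[0,0,0]],
    [0.35,[0,0,0],[0,0,0]]
  ]
}}

```text
time: 27.23
eef_pos: [0.526, 0.1784, 0.2178]
tcp_rot: [-0.037, 0.999, 0.0, 0.001]
contact_force: [0.4, 0.9, 0.8]
opening: 0.351
finger_force: 0.0
```

Run:
```python
from h import *
s=get_state();print(s['time'],s['eef_pos'],s['contact_force'],s['opening'])
t=avg("top",2);s=avg("scene",2)
cv2.imwrite("pics/f.png",np.hstack([crop(t,130,172,50,8),crop(s,162,145,50,8)]))
a=np.linspace(0,2*np.pi,5)[:-1]
for z in (.063,.068):
  P=np.c_[.504+.036*np.cos(a),.418+.036*np.sin(a),0*a+z]
  print(((pix("top",P)-[130,172]+.5)*8).round().tolist(),((pix("scene",P)-[162,145]+.5)*8+[400,0]).round().tolist())
```

```text
27.2333 [0.52597005 0.17836212 0.2177873 ] [0.43984441 0.92868219 0.81712479] 0.35149212836580723
[[200.0, 100.0], [112.0, 176.0], [185.0, 257.0], [273.0, 180.0]] [[620.0, 122.0], [529.0, 150.0], [552.0, 224.0], [644.0, 195.0]]
[[197.0, 97.0], [109.0, 173.0], [182.0, 254.0], [270.0, 177.0]] [[618.0, 117.0], [527.0, 145.0], [550.0, 219.0], [642.0, 190.0]]
```

View pics/f.png

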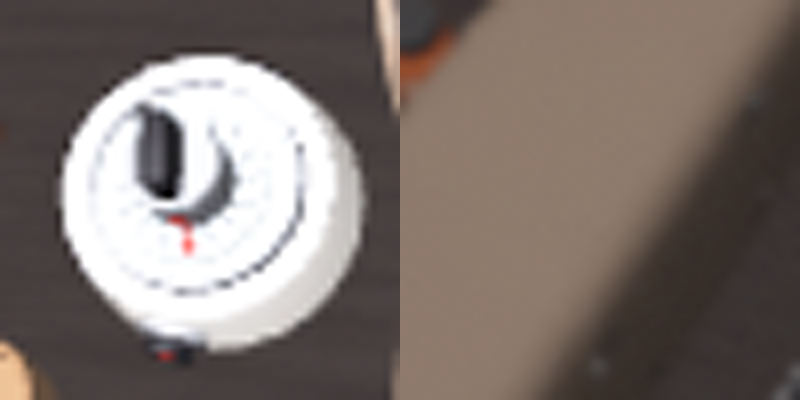

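The top crop shows the wheel inside the collar, level and centred, with its red stripe at (185,235) where the key was. The pads met it after about 5 mm of seal travel, and the arm is clear. Handing in.

```bash
python3 -c "
from plant import *
print(sign_off())"
```

```text
the job is handed in; nothing more can be done
None
```

The job is handed in, but no verdict came back. The wheel looks keyed, level and centred on the mill, pressed home on the pads at about 14 N, then released with the arm clear. The first two grasps closed above the bar before the third held.

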